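Open the relay enclosure and set the stray rocker with the stylus

ROBOT

A 6-joint arm with a two-finger parallel gripper is mounted at the origin on the work surface. World frame = base frame: x ahead of the robot, y to its left, z up, the work surface at z = 0. Lengths are in mm, angles in rad, forces in N, time in s.
With the tool pointing down it reaches from about 350 to 875 mm from the base axis. Payload 4.2 kg.
Tool frame: the origin (TCP) lies at the very end of the fingers, on their centre line; the grasp point (between the pads) lies arm.hold_point_z behind it (arm.hold_point_z is the distance from the TCP to the grasp point, in mm); y points along the fingers, x is the direction in which the jaws open and shut, and the axes are right-handed (so a half turn about y gives the same grasp; the last joint's range is limited). The gripper opens to 85 mm and grips with 20 to 120 N. Pads are 22 mm wide; open, the fingers measure 114 mm over their backs; the gripper's body (76 mm by 85 mm) begins 54 mm behind the grasp point. The pads swing forward as they close: fully open they stand 13 mm farther back than shut.
Start: joints at [-0.957, 0.385, 0.008, 0, -1.194, -0.259], TCP at [217.141, -586.045, 231.312] pointing down, gripper open.
Joint ranges: [-3.14, 3.14], [-1.21, 2.06], [-1.07, 1.41], [-3.16, 2.05], [-2.99, -0.16], [-3.1, 3.1]. Speed limits (rad/s): [2.79, 2.79, 3.14, 3.14, 3.14, 3.14].

INTERFACE

Orientations are given as a unit quaternion [x, y, z, w].
In Python, from bench import arm gives the robot as it stands.
- The arm moves only by the shell command python3 -m creep 'ROWS'. ROWS is JSON, a list of rows, each a list of 3 entries, a list of its own where there are three numbers: the shift along the world's x, y, z in mm, then the turn, a rotation vector about the world's x, y, z in rad, then the gripper command: -1 is shut, 1 is fully open, values between are in proportion. In form: [[[dx, dy, dz], [wx, wy, wz], jaw], ...]. A call has 1 to 12 rows; each row is the pose to reach, as a shift and turn from the pose commanded when the call began; what a row does not reach only later rows make up. A row lasts 1/12 s, in which the tool goes at most 41.7 mm and 7.16 degrees, less where a joint would pass 70% of its speed; a pose out of reach is approached as far as the arm can. A call with a gripper value outside its range is refused whole. The fingers move at their own pace and stop on an object; the grip force is fixed at half the most. Time passes only in rows, so rows that repeat a pose let the fingers close. It gives the time, the measured TCP pose, the force and the opening at its end, in the units of the state.
- arm.read_state(): the state, without advancing time (a new reading comes with each control period).
- arm.get_image(name): name is "side" or "top" or "wrist"; returns (picture, depth): 400x640x3 uint8, red, green, blue; 400x640 float32, mm along the optical axis (not along the pixel's ray), 0 where there is no reading.
- arm.camera_params(name): a dict with "camera_matrix" (3x3 intrinsics, pixels), "extrinsics" (4x4, takes a point from world to camera coordinates); the wrist camera has in their place "T_tool_cam" (4x4, takes a point from camera to tool coordinates, whose origin is the TCP and whose axes are the tool frame's). Camera axes: x right, y down, z forward; pixel columns grow to the right and rows downward; lengths in mm; the calibration is good to about 2 mm. A picture is of the moment at which its call begins: read the wrist's pose just before it. camera_params takes no time and is no camera call.
- arm.job_done(): hands the job in, once; it reports no verdict.
The state is a dict: "clock": time; "joints": joint angles; "joint_vel": joint speeds; "joint_efforts": joint torques, N m; "position": TCP position; "ee_rot": TCP orientation; "contact_force": force on the tool from outside, world axes, zero at the start; "wrist_torque": the same for the moment, N m; "gripper_width": finger opening in mm.
Only numpy, scipy, OpenCV 4.12 (cv2) and the standard library are available. Lean on these libraries where they do the work, as an engineer would, in place of code of your own. Each camera call takes 0.05 s, during which the arm holds its last target.

TASK

Pull up the recessed paddle to unlatch the grey relay enclosure, keep pulling to raise its lid, and leave the lid standing open, about upright. One of the five rockers inside is tipped the opposite way to the other four: take the stylus from its stand and press that rocker fully over so that all five match, touching the rockers with the stylus only. Then put the stylus back in its stand, and leave the other rockers and the things around the enclosure as they were.

Things in the scene. Friction and masses are not known exactly. Their poses are not given: they have to be found in the camera images.
- box: grey steel enclosure fixed to the bench, 240 (its x) x 200 (its y) x 130 mm high; origin at the centre of its underside, z up. The lid is hinged along x on the +y rim (y = +100, height 130 mm). The paddle latch is at the middle (x = 0) of the lid's -y edge. Walls 4 mm. Inside, a panel at height 45 mm carries five rockers in a row along x at y = -10, 26 mm apart.
- lid (a joint): angle of the lid (rad): 0 shut, grows as its -y edge rises, about +1.75 is the stop past upright. Lid 0.45 kg, 10 mm thick, its top at height 140 mm when shut. Stiff hinge: the lid stays where it is left above about 1.1 rad and sinks shut below. A bolt holds it shut until the paddle is pulled up.
- lid_hinge (a point): point on the lid's hinge line, middle of its length, height 130 mm; its axes turn with the lid (x along the hinge, parallel to the box's x)
- paddle (a joint): angle of the paddle against the lid (rad): 0 lying flat, grows as its free end is pulled up, stop at 0.7. A spring returns it (about 1 N at the bead to start it, 7 N at the stop). The bolt is clear above about 0.3; it shoots out again when the paddle is let go, which does not matter once the lid is up.
- paddle_grip (a point): centre of the rolled bead across the paddle's free end: a dark steel rod 14 mm thick, 36 mm long along the box's x, pinched across its two ends. Shut, it is 180 mm from the lid's hinge line (towards -y) and 2 mm below the rim, 12 mm below the lid's top, in a recess 114 mm wide, open at the top and at the lid's -y edge, with its floor 28 mm below the bead's centre. Axes turn with the paddle.
- paddle_pivot (a point): point on the paddle's pivot line (parallel to the box's x) in the lid, in the middle of the recess: 135 mm from the lid's hinge line and 6 mm below the rim when shut; the bead's centre is then 45 mm nearer to the -y edge and 4 mm higher. Axes turn with the lid.
- stylus_grip (a point): centre of the stylus's grip: a grey 14 x 14 x 50 mm square block at the top of a 9 mm steel rod; stylus 145 mm long, 50 g, standing upright in its stand. The grip's centre is 120 mm above the tip, along the stylus's own z; sides along its x and y. At the start it is 130 mm above the bench.
- stylus_tip (a point): lower end of the stylus (flat, 7 mm across); z points up along the stylus to its grip
- stylus: the stylus; origin at the tip, z along the stylus towards the grip
- stand_mouth (a point): centre of the mouth of the stylus stand: a fixed black block 60 x 60 x 60 mm with a 14 mm round hole 50 mm deep; the mouth is on its top, 60 mm above the bench, widened by a 3 mm chamfer
- oil_bottle: small amber bottle, 32 mm across, 70 mm tall, loose; origin under its centre
- objective_case: clear round case with black cap, 44 mm across, 60 mm tall, loose; origin under its centre
- slide_box: grey slide box 100 x 85 x 32 mm, loose; origin under its centre
- rocker1 (a joint): rocker 1: white V-shaped rocker, 14 mm wide, 32 mm long along the box's y, in a black frame. 0: its half on the paddle side (-y) stands up, 0.5: that half is pressed down and the other (+y) half stands up. It stays where it is left; pressing takes about 3 N, then it meets a firm stop. This is the odd one: it starts near 0, at any place in the row.
- rocker1_press (a point): point on the top face of rocker 1's paddle-side (-y) half, 12 mm from the pivot; height about 65 mm when that half stands up, 59.5 mm when it is pressed down (it then lies level)
- rocker2 (a joint): rocker 2: white V-shaped rocker, 14 mm wide, 32 mm long along the box's y, in a black frame. 0: its half on the paddle side (-y) stands up, 0.5: that half is pressed down and the other (+y) half stands up. It stays where it is left; pressing takes about 3 N, then it meets a firm stop. Starts near 0.5 and must stay so; its place in the row varies.
- rocker2_press (a point): point on the top face of rocker 2's paddle-side (-y) half, 12 mm from the pivot; height about 65 mm when that half stands up, 59.5 mm when it is pressed down (it then lies level)
- rocker3 (a joint): rocker 3: white V-shaped rocker, 14 mm wide, 32 mm long along the box's y, in a black frame. 0: its half on the paddle side (-y) stands up, 0.5: that half is pressed down and the other (+y) half stands up. It stays where it is left; pressing takes about 3 N, then it meets a firm stop. Starts near 0.5 and must stay so; its place in the row varies.
- rocker3_press (a point): point on the top face of rocker 3's paddle-side (-y) half, 12 mm from the pivot; height about 65 mm when that half stands up, 59.5 mm when it is pressed down (it then lies level)
- rocker4 (a joint): rocker 4: white V-shaped rocker, 14 mm wide, 32 mm long along the box's y, in a black frame. 0: its half on the paddle side (-y) stands up, 0.5: that half is pressed down and the other (+y) half stands up. It stays where it is left; pressing takes about 3 N, then it meets a firm stop. Starts near 0.5 and must stay so; its place in the row varies.
- rocker4_press (a point): point on the top face of rocker 4's paddle-side (-y) half, 12 mm from the pivot; height about 65 mm when that half stands up, 59.5 mm when it is pressed down (it then lies level)
- rocker5 (a joint): rocker 5: white V-shaped rocker, 14 mm wide, 32 mm long along the box's y, in a black frame. 0: its half on the paddle side (-y) stands up, 0.5: that half is pressed down and the other (+y) half stands up. It stays where it is left; pressing takes about 3 N, then it meets a firm stop. Starts near 0.5 and must stay so; its place in the row varies.
- rocker5_press (a point): point on the top face of rocker 5's paddle-side (-y) half, 12 mm from the pivot; height about 65 mm when that half stands up, 59.5 mm when it is pressed down (it then lies level)
Mind the look-alikes: they are no part of the job. Of the things that look like the stylus, the largest one is meant. What is shaped like the part that bears stand_mouth but brown or turquoise is not meant.

How it is judged (in metres and radians):
On the way, in this order (a step that is already met when the one before it is completed fails the run):
1. the lid comes up while the paddle is held pulled (value of joint each of paddle, lid above 0.15 rad), for 0.1 s.
2. the lid stands open, at least 1.25 rad (value of joint lid above 1.25 rad), for 0.2 s.
3. the odd rocker is pressed over by the stylus (value of joint rocker1 above 0.4 rad and horizontal distance between stylus_tip and stand_mouth above 0.05 m), for 0.1 s.
At the end, for the whole second after the job is handed in: the lid stands open at 1.25 rad (72 degrees) or more, all five rocker joints read more than 0.4 of their 0.5 rad, and the stylus stands at rest in the hole of its stand, tip down: tip within 15 mm of the hole's axis and lower than 25 mm above the bench, leaning less than 0.25 rad (value of joint lid above 1.25 rad and value of joint each of rocker1, rocker2, rocker3, rocker4, rocker5 above 0.4 rad and horizontal distance between stylus_tip and stand_mouth below 0.015 m and height (world z) of stylus_tip below 0.025 m and angle between stylus_tip's own z axis and vertical below 0.25 rad and linear speed of stylus below 0.03 m/s); the robot touches nothing.
It fails at once if a rocker is touched by the gripper or arm instead of the stylus (contact force between any of the fingers, the arm and rocker1 above 0.5 N or contact force between any of the fingers, the arm and rocker2 above 0.5 N or contact force between any of the fingers, the arm and rocker3 above 0.5 N or contact force between any of the fingers, the arm and rocker4 above 0.5 N or contact force between any of the fingers, the arm and rocker5 above 0.5 N).
It fails at once if one of the other rockers is tipped out of its place (value of joint any of rocker2, rocker3, rocker4, rocker5 below 0.3 rad).
It fails at once if the bottle, round case or slide box is pushed more than 30 mm or tipped over (distance of any of oil_bottle, objective_case, slide_box from where it was at the start of the episode above 0.03 m or angle between any of oil_bottle, objective_case, slide_box's own z axis and vertical above 0.5 rad).
It also fails if it takes over 67 s, if anything falls off the work surface, if the arm or the gripper's body presses on something with over 40 N, if the wrist force passes 120 N, or if a joint passes its speed limit or range.

## Working session

There is one attempt and no reset: what is moved stays moved. The work goes in short steps, Python scripts to look and compute and a shell command to move; the robot and the scene stay as the last step left them, time stands still between calls to the robot, and variables do not carry over. Pictures are saved under pics/ and viewed, and the job is handed in when it is done.

```bash
ls; mkdir -p pics
python3 - <<'E'
from bench import arm
import cv2,numpy as np
print(arm.hold_point_z, arm.read_state())
for n in ["side","top","wrist"]:
    im,d=arm.get_image(n); cv2.imwrite(f"pics/{n}0.png",im[:,:,::-1]); np.savez(f"{n}0.npz",im=im,d=d)
    print(n,arm.camera_params(n), (d>0).mean())
E
```

```text
pics
18.700000000000003 {'clock': 0.0, 'joints': array([-9.57411579e-01,  3.85578119e-01,  6.61589968e-03, -5.07705876e-04,
       -1.19395979e+00, -2.58566317e-01]), 'joint_vel': array([-1.25764916e-03,  9.22002999e-04,  5.76441270e-05,  1.74590753e-04,
       -1.42483008e-03, -7.60058477e-04]), 'joint_efforts': array([-1.14730945e-03, -3.92285228e+01,  1.88399237e+01,  4.18601006e+00,
       -4.58726499e-03, -1.42961065e-05]), 'position': array([ 216.93920588, -585.52647169,  230.20336815]), 'ee_rot': array([ 0.4033172 ,  0.580768  , -0.57993991, -0.40461521]), 'contact_force': array([-0.33560552,  0.51286881,  0.15524956]), 'wrist_torque': array([0.00182281, 0.01338165, 0.01292393]), 'gripper_width': 85.50282580836807}
side {'camera_matrix': array([[453.29234611,   0.        , 317.58096288],
       [  0.        , 453.29234611, 194.83474593],
       [  0.        ,   0.        ,   1.        ]]), 'extrinsics': array([[ 9.99699419e-01, -2.30455969e-02,  8.36488984e-03,
        -5.74956331e+02],
       [-9.82204628e-03, -6.89086122e-01, -7.24612892e-01,
         2.11775446e+01],
      
[... 574 characters left out ...]
465e-02, -9.89304696e-01,
         1.14566417e+03],
       [ 0.00000000e+00,  0.00000000e+00,  0.00000000e+00,
         1.00000000e+00]])} 0.9960390625
wrist {'camera_matrix': array([[320.05720286,   0.        , 314.8144302 ],
       [  0.        , 320.05720286, 196.93682259],
       [  0.        ,   0.        ,   1.        ]]), 'T_tool_cam': array([[ 9.99999837e-01, -2.12467831e-04, -5.29240168e-04,
        -3.23350095e-01],
       [ 4.43859348e-04, -2.92734909e-01,  9.56193535e-01,
        -1.42963793e+02],
       [-3.58087439e-04, -9.56193614e-01, -2.92734767e-01,
         7.31883345e+01],
       [ 0.00000000e+00,  0.00000000e+00,  0.00000000e+00,
         1.00000000e+00]])} 0.99574609375
```

View pics/side0.png

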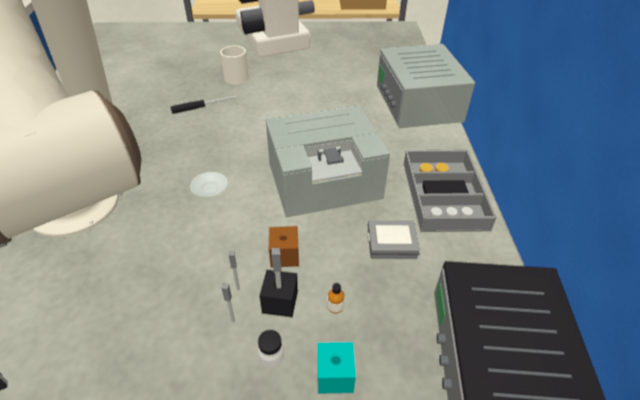

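View pics/top0.png

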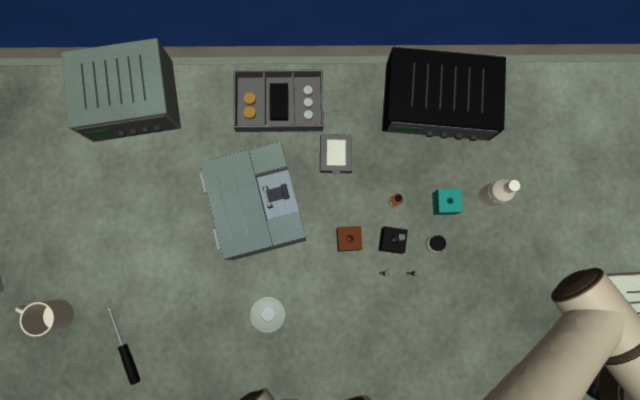

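View pics/wrist0.png

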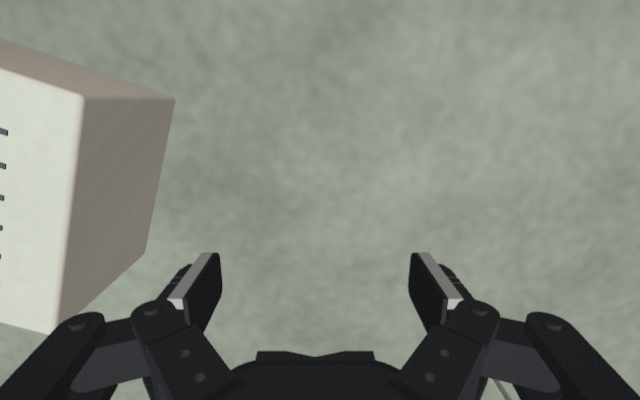

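Candidates: 
- **Stylus:** side (277,265) standing in the black block, (233,265) and (227,298) thinner and free-standing. I choose the largest, the one in the black stand. 
- **Stand:** black at side (280,293), brown at (284,245), turquoise at (336,367). I choose black. 
- **Enclosure:** the grey box with the paddle at side (325,160). The vented grey instrument at (425,85) is not it.

```bash
cat > h.py <<'E'
import numpy as np,cv2
from scipy.spatial.transform import Rotation as R
from bench import arm
def cam(n,st=None):
    p=arm.camera_params(n);K=p["camera_matrix"]
    if n=="wrist":
        T=np.eye(4);T[:3,:3]=R.from_quat(st["ee_rot"]).as_matrix();T[:3,3]=st["position"]
        return K,T@p["T_tool_cam"]
    return K,np.linalg.inv(p["extrinsics"])
def cloud(n,d,st=None):
    K,T=cam(n,st);v,u=np.indices(d.shape)
    P=np.stack([(u-K[0,2])/K[0,0]*d,(v-K[1,2])/K[1,1]*d,d],-1)
    return P@T[:3,:3].T+T[:3,3]
def ray(n,u,v,z,st=None):
    K,T=cam(n,st);r=T[:3,:3]@np.array([(u-K[0,2])/K[0,0],(v-K[1,2])/K[1,1],1.])
    return T[:3,3]+r*(z-T[2,3])/r[2]
def proj(n,X,st=None):
    K,T=cam(n,st);c=(np.asarray(X)-T[:3,3])@T[:3,:3];return (K@(c/c[2]))[:2]
E
python3 - <<'E'
from h import *
for n in ["top","side"]:
    f=np.load(n+"0.npz");im,d=f["im"],f["d"];P=cloud(n,d)
    np.save(n+"P.npy",P)
    cx,cy,w=(250,200,80) if n=="top" else (325,160,90)
    m=(abs(P[...,2]-140)<4); m2=np.zeros_like(m); m2[cy-w:cy+w,cx-w:cx+w]=1; m&=m2
    pts=P[m]; print(n,len(pts),np.median(pts[:,2]))
    r=cv2.minAreaRect(pts[:,:2].astype(np.float32));print(r,cv2.boxPoints(r))
T=np.load("topP.npy");S=np.load("sideP.npy")
for uv in [(276,193),(268,192),(285,192),(394,240),(402,237)]: print("top",uv,T[uv[1],uv[0]].round(1))
for uv in [(332,156),(320,155),(338,150),(277,250),(277,270),(279,280),(268,290)]: print("side",uv,S[uv[1],uv[0]].round(1))
for n,b in [("side",(240,100,420,330)),("top",(190,130,460,290))]:
    im=np.load(n+"0.npz")["im"][b[1]:b[3],b[0]:b[2]]
    cv2.imwrite(f"pics/{n}crop.png",cv2.resize(im[:,:,::-1],None,fx=2.6,fy=2.6,interpolation=3))
E
```

```text
top 6221 139.00983961575548
((591.3607177734375, 80.8284912109375), (240.28326416015625, 207.850341796875), 14.04908275604248) [[449.5846   152.48032 ]
 [500.0409   -49.152824]
 [733.13684    9.176666]
 [682.68054  210.80981 ]]
side 4632 140.13565794126896
((689.7321166992188, 142.35198974609375), (532.758544921875, 267.20111083984375), 34.9489631652832) [[ 394.8584    99.26494]
 [ 547.9236  -119.74983]
 [ 984.60583  185.43904]
 [ 831.54065  404.4538 ]]
top (276, 193) [606.7  20.1 128.1]
top (268, 192) [608.8  39.  131.7]
top (285, 192) [608.3  -1.8 131.3]
top (394, 240) [ 492.5 -272.2   67. ]
top (402, 237) [ 493.7 -275.   156.1]
side (332, 156) [606.    9.3 130. ]
side (320, 155) [580.3  30.3 116.3]
side (338, 150) [621.1  39.  123.3]
side (277, 250) [ 498.4 -275.2  154.7]
side (277, 270) [ 496.2 -281.8  107.8]
side (279, 280) [ 498.  -279.5   74.9]
side (268, 290) [ 477.7 -290.6   60.2]
```

View pics/sidecrop.png

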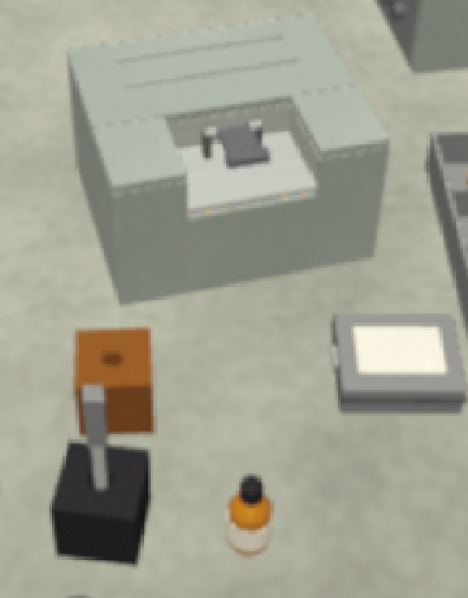

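View pics/topcrop.png

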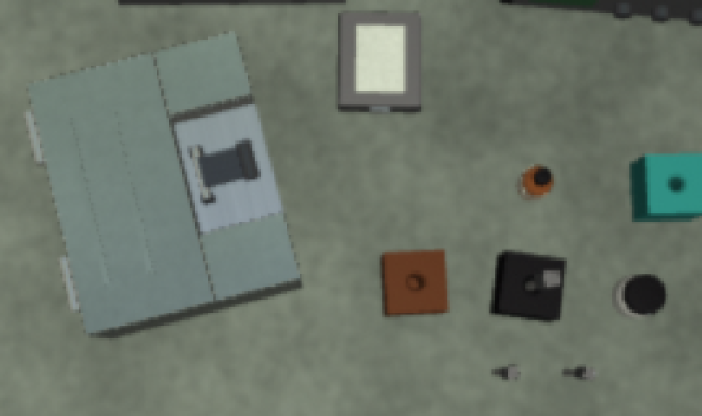

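The crops confirm two things. The paddle and its dark bead lie in the recess facing world -y (top, about (285,191)). The thick grey stylus stands in the black block (top, about (398,239)), while the two beside it are thinner.

Run:
```python
from h import *
st=arm.read_state();M=R.from_quat(st["ee_rot"]).as_matrix();print(M.round(3))
a=np.arctan2(M[1,0],M[0,0]);print("tool x yaw",np.degrees(a))
f=np.load("top0.npz");im,d=f["im"],f["d"];P=np.load("topP.npy")
# lid edges, tighter
m=np.zeros(d.shape,bool);m[130:275,195:312]=1;m&=abs(P[...,2]-139)<2.5
c=cv2.morphologyEx(m.astype(np.uint8),cv2.MORPH_OPEN,np.ones((3,3)))
pts=P[c>0];r=cv2.minAreaRect(pts[:,:2].astype(np.float32));print(r)
# bead: dark pixels
hsv=im.astype(int).sum(2);q=np.zeros(d.shape,bool);q[170:215,255:300]=1
k=q&(hsv<190);
vs,us=np.nonzero(k);print(len(us),us.min(),us.max(),vs.min(),vs.max())
bp=P[k];print(bp[:,2].min(),bp[:,2].max())
ca,sa=np.cos(np.radians(14.05)),np.sin(np.radians(14.05))
bx=bp[:,:2]@[ca,sa];by=bp[:,:2]@[-sa,ca]
for lo in np.arange(by.min(),by.max(),4):
    s=(by>=lo)&(by<lo+4)
    if s.any(): print(lo.round(1),s.sum(),bx[s].min().round(1),bx[s].max().round(1),np.median(bp[s,2]).round(1))
cc=np.array(r[0]);print("centre box axes",cc@[ca,sa],cc@[-sa,ca])
S=np.load("sideP.npy");
for n,Pn in (("top",P),("side",S)):
    b=Pn.reshape(-1,3);mm=(abs(b[:,2]-139.5)<3)&(np.hypot(b[:,0]-591,b[:,1]-81)<170)
    b=b[mm];x=b[:,:2]@[ca,sa];y=b[:,:2]@[-sa,ca];print(n,np.percentile(x,[0.5,1,99,99.5]).round(1),np.percentile(y,[.5,1,99,99.5]).round(1))
```

```text
[[-0.347 -0.001 -0.938]
 [ 0.938  0.001 -0.347]
 [ 0.002 -1.     0.   ]]
tool x yaw 110.32039109309143
((592.4520263671875, 76.7900619506836), (239.33108520507812, 199.5501708984375), 13.988908767700195)
205 268 288 185 207
106.35459502059734 1220.9702377440076
-162.7 2 394.5 394.5 1221.0
-154.7 22 575.7 606.3 133.0
-150.7 22 575.2 604.5 132.6
-146.7 22 575.1 607.5 131.7
-142.7 17 579.9 603.2 127.0
-138.7 16 581.1 603.8 127.9
-134.7 15 581.8 602.7 127.9
-130.7 13 580.6 601.9 128.1
-126.7 15 582.4 602.1 126.5
-122.7 16 580.7 603.1 127.1
-118.7 16 581.2 602.5 126.1
-114.7 15 581.9 602.3 128.5
-110.7 12 566.8 603.2 126.7
-106.7 1 567.1 567.1 108.4
-102.7 1 567.5 567.5 110.3
centre box axes 593.3705855274578 -69.33588819491867
top [474.2 475.1 710.8 711.7] [-167.3 -165.7   29.3   30.4]
side [473.1 473.9 709.7 710.9] [-171.2 -170.3   26.8   28.2]
```

```bash
python3 -m creep '[[[200,292,40],[0,0,0.73],0.3],[[394,584,50],[0,0,1.461],0.3],[[394,584,50],[0,0,1.461],0.3],[[394,584,50],[0,0,1.461],0.3],[[394,584,50],[0,0,1.461],0.3],[[394,584,50],[0,0,1.461],0.3],[[394,584,50],[0,0,1.461],0.3],[[394,584,50],[0,0,1.461],0.3],[[394,584,50],[0,0,1.461],0.3],[[394,584,50],[0,0,1.461],0.3],[[394,584,50],[0,0,1.461],0.3],[[394,584,50],[0,0,1.461],0.3]]'
```

```text
clock: 1.15
position: [496.6, -170.7, 267.4]
ee_rot: [-0.088, 0.702, -0.702, 0.088]
contact_force: [1.2, -1.8, -1.4]
gripper_width: 55.7
```

```bash
python3 -m creep '[[[114,169,-2],[0,0,0.02],0.3],[[114,169,-2],[0,0,0.02],0.3],[[114,169,-2],[0,0,0.02],0.3],[[114,169,-2],[0,0,0.02],0.3],[[114,169,-2],[0,0,0.02],0.3],[[114,169,-2],[0,0,0.02],0.3],[[114,169,-2],[0,0,0.02],0.3],[[114,169,-2],[0,0,0.02],0.3]]'
cat > snap.py <<'E'
import sys
from h import *
n,t=sys.argv[1:3]
st=arm.read_state();im,d=arm.get_image(n)
cv2.imwrite(f"pics/{t}.png",im[:,:,::-1]);np.savez(t+".npz",im=im,d=d,pos=st["position"],q=st["ee_rot"])
M=R.from_quat(st["ee_rot"]).as_matrix();print(st["clock"],st["position"].round(1),"yaw x",np.degrees(np.arctan2(M[1,0],M[0,0])).round(2),"w",st["gripper_width"],"F",st["contact_force"].round(1))
E
python3 snap.py wrist w1
```

```text
clock: 1.82
position: [609.7, -3.7, 264.6]
ee_rot: [0.094, -0.701, 0.701, -0.093]
contact_force: [-0.4, -0.8, -0.7]
gripper_width: 55.5
1.8167 [609.7  -3.7 264.6] yaw x -164.8 w 55.519936197902595 F [-0.4 -0.8 -0.7]
```

View pics/w1.png

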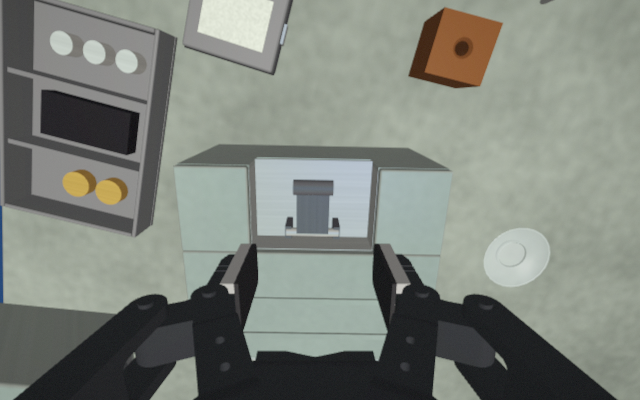

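The wrist view shows the recess head-on, with the bead at pixel (314,186) spanning columns 293–334 and the paddle arm below it.

Run:
```python
from h import *
f=np.load("w1.npz");st={"position":f["pos"],"ee_rot":f["q"]};im,d=f["im"],f["d"];P=cloud("wrist",d,st)
k=np.zeros(d.shape,bool);k[176:198,285:342]=1;k&=(im.astype(int).sum(2)<260)&(P[...,2]>122)
vs,us=np.nonzero(k)
r=cv2.minAreaRect(np.stack([us,vs],1).astype(np.float32));print(r)
print("bead",ray("wrist",*r[0],130,st), P[k].mean(0),P[k][:,2].max())
bl=P[k];m=cv2.minAreaRect(bl[:,:2].astype(np.float32));print(m)
# lid edges
q=abs(P[...,2]-139.5)<4;q[:140]=0;q[:,:165]=0;q[:,460:]=0;q[240:]=0
r2=cv2.minAreaRect(P[q][:,:2].astype(np.float32));print(r2,P[q][:,2].mean())
# recess sides
print(P[200,240],P[200,265],P[200,365],P[200,385])
for u in (247,256,372,380): print(u,ray("wrist",u,200,139.5,st).round(1))
for v in (144,157): print(v, ray("wrist",200,166,139.5,st).round(1),ray("wrist",430,168,139.5,st).round(1))
```

```text
((312.9949951171875, 181.14984130859375), (38.04553985595703, 1.565797209739685), 1.9091525077819824)
bead [613.82705296  -7.57440369 130.        ] [613.47949353  -8.12446084 131.49667476] 134.43474108126048
((613.9124145507812, -7.909377574920654), (33.79682922363281, 1.1763852834701538), 13.842781066894531)
((609.4149780273438, 11.102741241455078), (239.72340393066406, 68.83458709716797), 14.382747650146484) 140.10643646357528
[671.58907845  22.79584649 141.02299013] [653.53780704  30.97926844 100.89984463] [556.16445405   5.12710165  99.14065031] [549.12488704 -10.14189872 140.11113563]
247 [665.9  21.7 139.5]
256 [658.3  19.7 139.5]
372 [560.   -7.  139.5]
380 [553.2  -8.8 139.5]
144 [710.6   2.5 139.5] [521.2 -47.1 139.5]
157 [710.6   2.5 139.5] [521.2 -47.1 139.5]
```

```bash
python3 -m creep '[[[2,1,-40],[0,0,-0.02],0.3],[[2,1,-80],[0,0,-0.02],0.3],[[2,1,-110],[0,0,-0.02],0.3],[[2,1,-120],[0,0,-0.02],0.3],[[2,1,-120],[0,0,-0.02],0.3],[[2,1,-120],[0,0,-0.02],0.3]]'; python3 snap.py wrist w2; python3 snap.py side s2
```

```text
clock: 2.37
position: [612.9, -3.6, 146.7]
ee_rot: [0.086, -0.702, 0.702, -0.087]
contact_force: [-0.0, -0.6, 0.4]
gripper_width: 55.3
2.3667 [612.9  -3.6 146.7] yaw x -165.99 w 55.250273217257444 F [-0.  -0.6  0.4]
2.4167 [613.6  -3.2 147.8] yaw x -165.97 w 55.6603182089968 F [-0.8 -0.2  0.4]
```

View pics/w2.png

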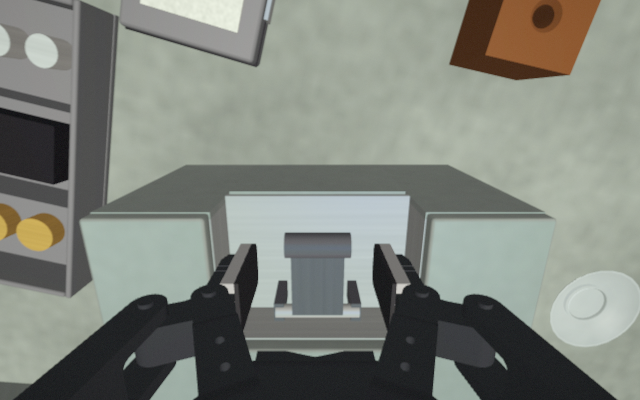

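View pics/s2.png

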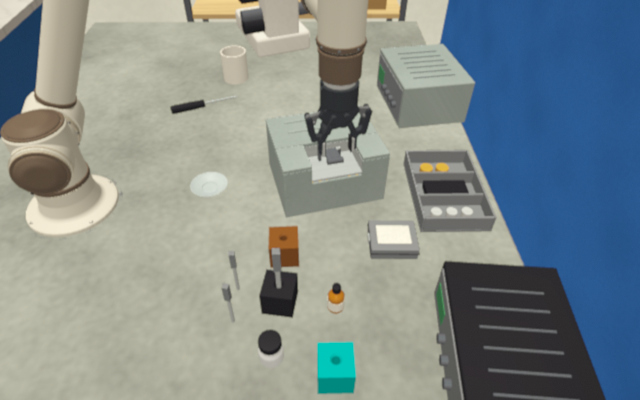

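The bead now sits at pixel (318,245), midway between the pads. I'll check its fore-aft offset.

Run:
```python
from h import *
f=np.load("w2.npz");st={"position":f["pos"],"ee_rot":f["q"]};P=cloud("wrist",f["d"],st)
M=R.from_quat(st["ee_rot"]).as_matrix()
for v in (233,236,240,245,250,255): print(v,P[v,318].round(1),((P[v,318]-st["position"])@M).round(1))
for u in (285,351): X=ray("wrist",u,245,130,st);print(((X-st["position"])@M).round(1))
```

```text
233 [613.6  -8.1 127.8] [ 0.4 18.9  4.6]
236 [613.6  -8.  131.5] [ 0.3 15.2  4.5]
240 [613.3  -6.4 133.1] [ 0.3 13.6  2.9]
245 [612.8  -4.7 135.5] [ 0.3 11.2  1.1]
250 [612.2  -2.1 136. ] [ 0.3 10.7 -1.6]
255 [611.    2.3 132.8] [ 0.4 13.9 -6.2]
[-17.7  16.7  -1.6]
[18.4 16.7 -1.5]
```

```bash
python3 -m creep '[[[0,1,-20],[0,0,0],0.3],[[0,1,-38],[0,0,0],0.3],[[0,1,-38],[0,0,0],0.3],[[0,1,-38],[0,0,0],-1],[[0,1,-38],[0,0,0],-1],[[0,1,-38],[0,0,0],-1],[[0,1,-38],[0,0,0],-1],[[0,1,-38],[0,0,0],-1],[[0,1,-38],[0,0,0],-1]]'; python3 snap.py wrist w3
```

```text
clock: 3.22
position: [611.3, -2.3, 109.5]
ee_rot: [0.087, -0.702, 0.702, -0.086]
contact_force: [-5.2, -0.7, 4.8]
gripper_width: 34.7
3.2167 [611.3  -2.3 109.5] yaw x -165.98 w 34.65028760257102 F [-5.2 -0.7  4.8]
```

View pics/w3.png

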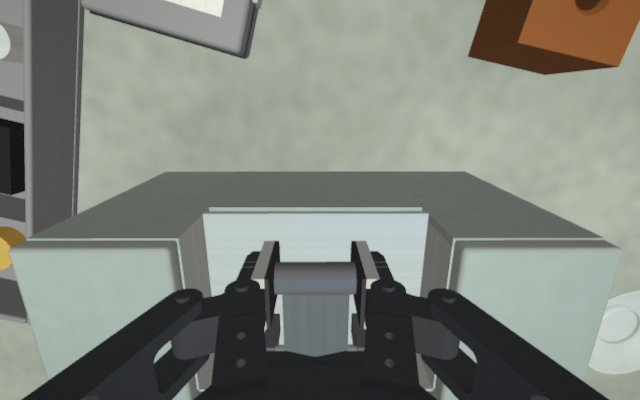

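Gripped: opening is 34.7 mm and the bead is between the pads. Next I'll work out the pull path.

Run:
```python
import numpy as np
s,c=np.sin(np.radians(14.05)),np.cos(np.radians(14.05))
def bead(ph,th):
    a=np.arctan2(4,45)+ph;L=np.hypot(45,4);u,w=135+L*np.cos(a),-6+L*np.sin(a)
    return np.array([100-(u*np.cos(th)-w*np.sin(th)),130+u*np.sin(th)+w*np.cos(th)])
b0=bead(0,0)
for ph,th in [(.25,0),(.5,0),(.5,.08),(.5,.16),(.5,.25),(.5,.35),(.48,.45),(.45,.55),(.45,.65),(.45,.75),(.45,.85),(.42,.95),(.4,1.05),(.4,1.15),(.38,1.25),(.35,1.35),(.35,1.45),(.3,1.5),(.3,1.57)]:
    d=bead(ph,th)-b0;print(ph,th,[round(float(x)) for x in (-s*d[0],c*d[0],d[1])])
```

```text
0.25 0 [-1, 2, 11]
0.5 0 [-2, 7, 21]
0.5 0.08 [-2, 9, 35]
0.5 0.16 [-3, 12, 48]
0.5 0.25 [-4, 17, 63]
0.5 0.35 [-6, 24, 79]
0.48 0.45 [-8, 31, 94]
0.45 0.55 [-10, 40, 107]
0.45 0.65 [-13, 50, 121]
0.45 0.75 [-16, 63, 133]
0.45 0.85 [-19, 76, 144]
0.42 0.95 [-22, 89, 153]
0.4 1.05 [-26, 103, 161]
0.4 1.15 [-30, 119, 168]
0.38 1.25 [-34, 134, 173]
0.35 1.35 [-37, 150, 177]
0.35 1.45 [-42, 167, 178]
0.3 1.5 [-43, 173, 179]
0.3 1.57 [-46, 185, 179]
```

```bash
python3 -m creep '[[[0,1,5],[0,0,0],-1],[[-1,2,11],[0,0,0],-1],[[-1,4,16],[0,0,0],-1],[[-2,7,21],[0,0,0],-1],[[-2,8,28],[0,0,0],-1],[[-2,9,35],[0,0,0],-1],[[-3,11,42],[0,0,0],-1],[[-3,12,48],[0,0,0],-1],[[-3,12,48],[0,0,0],-1],[[-3,12,48],[0,0,0],-1]]'; python3 snap.py wrist w4;python3 snap.py side s4
```

```text
clock: 4.1
position: [608.5, 8.4, 157.4]
ee_rot: [0.087, -0.701, 0.703, -0.086]
contact_force: [-2.3, -7.8, -2.1]
gripper_width: 34.3
4.1 [608.5   8.4 157.4] yaw x -165.92 w 34.32171860772395 F [-2.3 -7.8 -2.1]
4.15 [608.5   8.4 157.4] yaw x -165.93 w 34.183934614727384 F [-3.1 -7.9 -2.3]
```

View pics/w4.png

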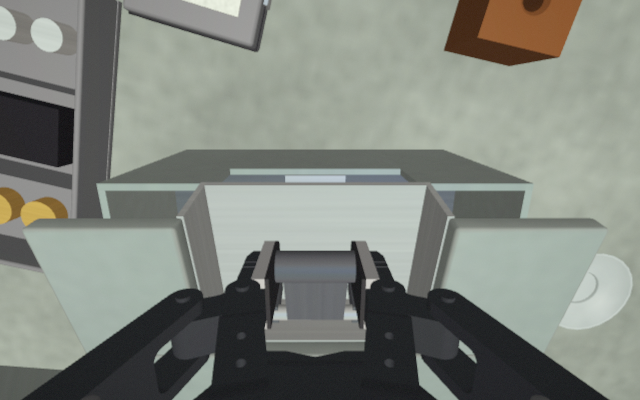

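View pics/s4.png

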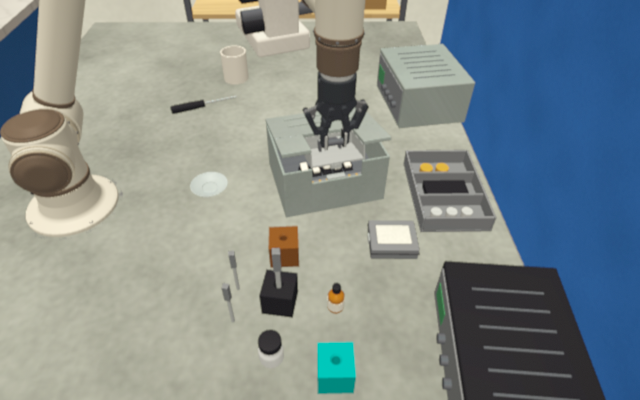

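The lid is up and the paddle is pulled (the bead is tilted in the pads). I'll continue along the arc.

```bash
python3 -m creep '[[[0,2,8],[0,0,0],-1],[[-1,5,15],[0,0,0],-1],[[-2,8,23],[0,0,0],-1],[[-3,12,31],[0,0,0],-1],[[-4,15,39],[0,0,0],-1],[[-5,19,46],[0,0,0],-1],[[-6,23,53],[0,0,0],-1],[[-7,28,59],[0,0,0],-1],[[-8,33,66],[0,0,0],-1],[[-10,38,73],[0,0,0],-1],[[-12,45,79],[0,0,0],-1],[[-13,51,85],[0,0,0],-1]]'; python3 snap.py side s5
```

```text
clock: 5.2
position: [595.7, 59.3, 243.4]
ee_rot: [0.086, -0.7, 0.703, -0.087]
contact_force: [-2.6, -7.4, -0.3]
gripper_width: 34.4
5.2 [595.7  59.3 243.4] yaw x -165.96 w 34.392224052168544 F [-2.6 -7.4 -0.3]
```

View pics/s5.png

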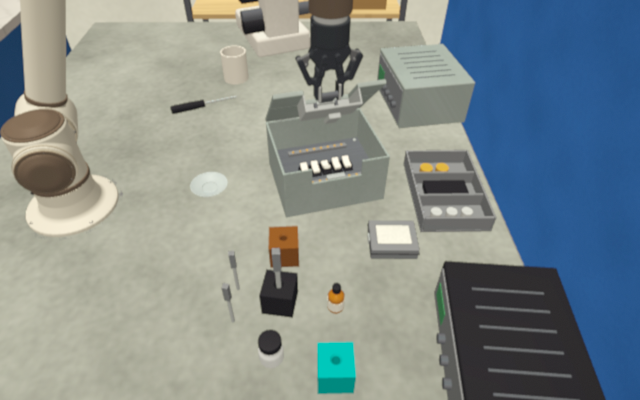

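```bash
python3 -m creep '[[[-1,6,6],[0,0,0],-1],[[-3,13,11],[0,0,0],-1],[[-6,26,20],[0,0,0],-1],[[-8,33,24],[0,0,0],-1],[[-10,40,28],[0,0,0],-1],[[-14,56,35],[0,0,0],-1],[[-18,71,40],[0,0,0],-1],[[-21,87,44],[0,0,0],-1],[[-26,104,45],[0,0,0],-1],[[-27,110,46],[0,0,0],-1],[[-30,122,46],[0,0,0],-1],[[-30,122,46],[0,0,0],-1]]'; python3 snap.py side s6
```

```text
clock: 6.25
position: [564.6, 184.0, 289.5]
ee_rot: [0.087, -0.701, 0.702, -0.087]
contact_force: [-5.3, -2.3, 2.3]
gripper_width: 33.8
6.25 [564.6 184.  289.5] yaw x -165.83 w 33.77556362306978 F [-5.3 -2.3  2.3]
```

View pics/s6.png

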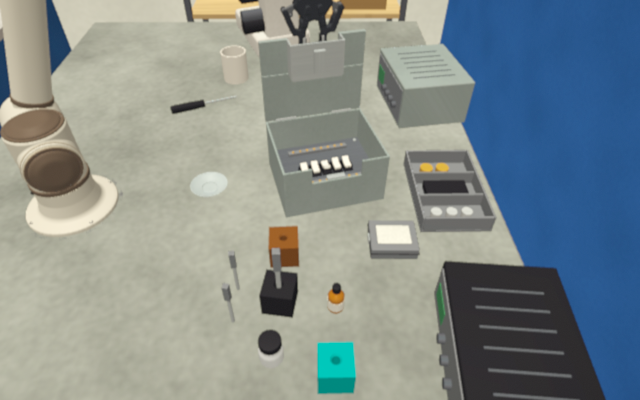

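The lid stands upright. I'll release it and lift straight off.

```bash
python3 -m creep '[[[0,0,0],[0,0,0],0.3],[[0,0,0],[0,0,0],0.3],[[0,0,0],[0,0,0],0.3],[[0,0,0],[0,0,0],0.3],[[0,0,15],[0,0,0],0.3],[[0,0,40],[0,0,0],0.3],[[0,0,75],[0,0,0],0.3],[[0,0,75],[0,0,0],0.3],[[0,-40,75],[0,0,0],0.3],[[0,-80,75],[0,0,0],0.3],[[-10,-120,75],[0,0,0],0.3]]'; python3 snap.py side s7;python3 snap.py top t7
python3 - <<'E'
from h import *
K,T=cam("side")
for n,t in (("top","t7"),("side","s7")):
    f=np.load(t+".npz");im,d=f["im"],f["d"];P=cloud(n,d)
    q=(np.hypot(P[...,0]-497,P[...,1]+277)<45)&(P[...,2]>110)&(P[...,2]<170)
    vs,us=np.nonzero(q);print(n,q.sum(),P[q].mean(0).round(1),P[q].min(0).round(1),P[q].max(0).round(1),us.min(),us.max(),vs.min(),vs.max())
    q=(np.hypot(P[...,0]-497,P[...,1]+277)<50)&(abs(P[...,2]-60)<5)
    r=cv2.minAreaRect(P[q][:,:2].astype(np.float32));print(r)
    q=(P[...,2]>145)&(P[...,2]<345)&(abs(P[...,0]-565)<160)&(abs(P[...,1]-180)<70)
    b=P[q];y=b[:,:2]@[-.2428,.9701];
    for z in range(150,340,40):
        s=abs(b[:,2]-z)<8
        if s.any():print(z,s.sum(),np.median(y[s]).round(1))
E
python3 - <<'E'
import cv2
a=cv2.imread("pics/s7.png")[90:200,240:420];b=cv2.imread("pics/t7.png")[130:290,190:330]
cv2.imwrite("pics/s7c.png",cv2.resize(a,None,fx=4,fy=4,interpolation=3));cv2.imwrite("pics/t7c.png",cv2.resize(b,None,fx=3.7,fy=3.7,interpolation=3))
E
```

```text
clock: 7.22
position: [557.2, 62.6, 361.0]
ee_rot: [0.086, -0.702, 0.702, -0.087]
contact_force: [0.6, -0.6, -0.5]
gripper_width: 56.0
7.2167 [557.2  62.6 361. ] yaw x -165.88 w 55.9596686605976 F [ 0.6 -0.6 -0.5]
7.2667 [554.3  56.6 362.4] yaw x -166.19 w 55.36304743872268 F [-2.9 -2.3 -0.8]
top 59 [ 494.7 -272.2  144.9] [ 488.4 -281.1  110.4] [ 501.5 -266.2  158.8] 395 404 234 240
((495.7465515136719, -274.24456787109375), (60.191932678222656, 60.60902404785156), 79.99517822265625)
150 36 31.0
190 47 31.0
230 43 31.1
270 142 24.1
310 112 30.5
side 181 [ 496.1 -281.3  138.7] [ 489.2 -285.5  110.3] [ 502.9 -269.6  158.9] 272 280 248 270
((495.4706115722656, -277.0582580566406), (63.265953063964844, 60.537044525146484), 81.12215423583984)
150 432 29.6
190 574 29.9
230 423 30.2
270 644 17.1
310 767 -1.2
```

View pics/s7c.png

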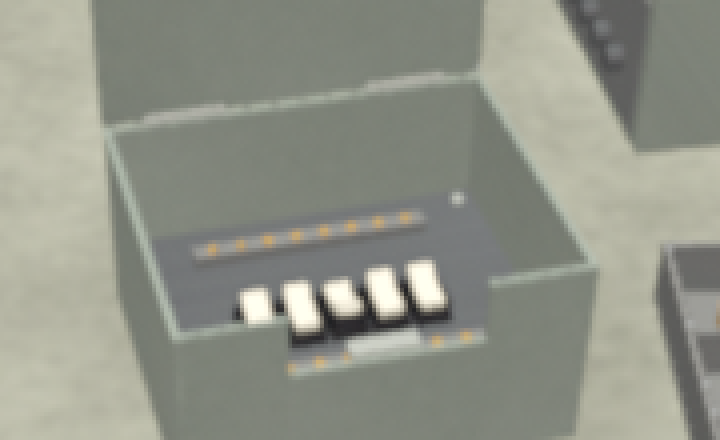

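View pics/t7c.png

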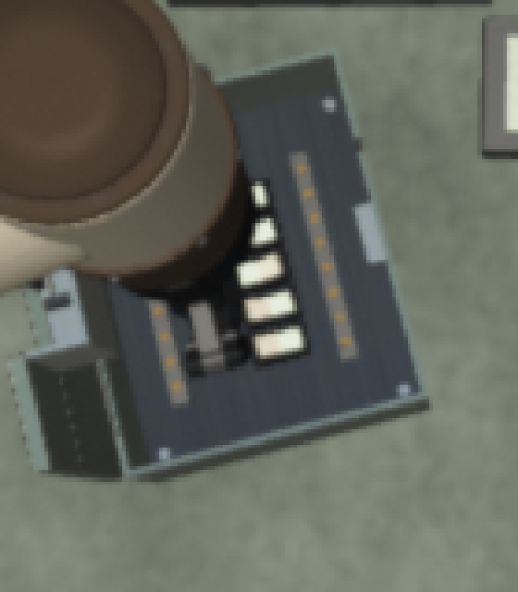

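```bash
python3 snap.py wrist w8; python3 -c "
import cv2
a=cv2.imread('pics/w8.png')[60:320,160:480];cv2.imwrite('pics/w8c.png',cv2.resize(a,None,fx=2.3,fy=2.3,interpolation=3))"
```

```text
7.3167 [555.4  59.1 362.7] yaw x -166.25 w 55.68869988830801 F [ 0.9 -0.5  0.9]
```

View pics/w8c.png

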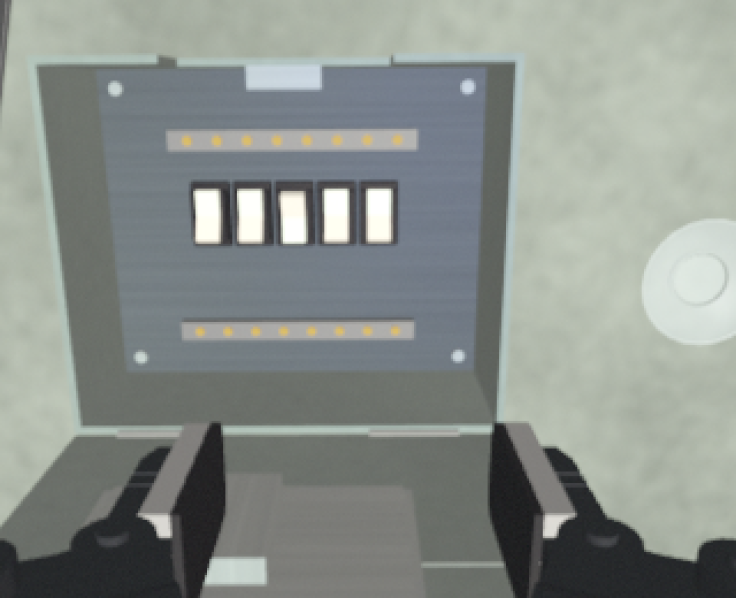

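In the wrist view all five rockers are in a row, and the third (crop (293,217), full (287,154)) is the odd one: its top edge is lower and shaded differently. Next I'll measure the rockers and the stylus.

Run:
```python
from h import *
f=np.load("w8.npz");st={"position":f["pos"],"ee_rot":f["q"]};im,d=f["im"],f["d"];P=cloud("wrist",d,st)
m=(im.min(2)>205).astype(np.uint8);m[:135]=0;m[172:]=0;m[:,:235]=0;m[:,340:]=0
n,l,s,c=cv2.connectedComponentsWithStats(m)
B=np.array([[.9701,.2428],[-.2428,.9701]])
for i in range(1,n):
    if s[i,4]>30:
        p=P[l==i];y=p[:,:2]@B[1];x=p[:,:2]@B[0];
        print(s[i],c[i].round(1),"box xy",(B@ray("wrist",*c[i],61,st)[:2]).round(1),"x",x.min().round(1),x.max().round(1),"y",y.min().round(1),y.max().round(1))
        print("   z by y",[(round(float(a)),round(float(np.median(p[abs(y-a)<2,2])),1)) for a in np.arange(y.min()+2,y.max(),5)])
# box rim
for u,v in ((175,85),(387,85)): print(B@ray("wrist",u,v,130,st)[:2])
# stylus: side & top pixel->ray at grip top
for n_,t in (("side","s7"),("top","t7")):
    g=np.load(t+".npz");Q=cloud(n_,g["d"])
    q=(np.hypot(Q[...,0]-497,Q[...,1]+277)<45)&(Q[...,2]>100)&(Q[...,2]<170);vs,us=np.nonzero(q)
    r=cv2.minAreaRect(np.stack([us,vs],1).astype(np.float32));print(n_,r)
    if n_=="side":
        for v in range(vs.min(),vs.max()+1,4):
            a=us[vs==v];z=np.median(Q[v,a,2]);print(v,a.min(),a.max(),z.round(1),ray("side",(a.min()+a.max())/2,v,z).round(1))
    else:
        w=q&(Q[...,2]>148);vs,us=np.nonzero(w);print(us.mean(),vs.mean(),w.sum(),ray("top",us.mean(),vs.mean(),155))
a=cv2.imread("pics/t7.png")[215:265,370:425];cv2.imwrite("pics/t7s.png",cv2.resize(a,None,fx=10,fy=10,interpolation=3))
```

```text
[245 143  10  22 219] [249.5 153.5] box xy [646.7 -80.8] x 553.5 653.5 y -151.9 -66.3
   z by y [(-150, nan), (-145, nan), (-140, nan), (-135, nan), (-130, nan), (-125, nan), (-120, nan), (-115, nan), (-110, nan), (-105, nan), (-100, nan), (-95, 60.4), (-90, 60.2), (-85, 59.9), (-80, 60.4), (-75, 62.9), (-70, 65.8)]
[263 143  11  22 219] [268.4 153.5] box xy [620.3 -80.7] x 613.5 627.5 y -95.2 -66.1
   z by y [(-93, 60.2), (-88, 60.2), (-83, 60.3), (-78, 61.2), (-73, 63.8), (-68, 65.9)]
[301 142  10  23 224] [305.6 153.2] box xy [568.5 -80.8] x 553.5 574.9 y -151.9 -65.8
   z by y [(-150, nan), (-145, nan), (-140, nan), (-135, nan), (-130, nan), (-125, nan), (-120, nan), (-115, nan), (-110, nan), (-105, nan), (-100, nan), (-95, 60.0), (-90, 59.5), (-85, 59.5), (-80, 60.7), (-75, 63.3), (-70, 66.1)]
[320 142  10  23 226] [324.5 153. ] box xy [542.1 -80.9] x 535.7 548.5 y -96.2 -65.6
   z by y [(-94, 59.7), (-89, 60.0), (-84, 59.7), (-79, 60.7), (-74, 63.7), (-69, 66.5)]
[282 145  11  21 206] [287.1 154.9] box xy [594.3 -78.5] x 587.5 601.3 y -93.1 -61.8
   z by y [(-91, 65.6), (-86, 62.7), (-81, 60.2), (-76, 59.3), (-71, 60.3), (-66, 60.5)]
[ 710.18439883 -168.58026689]
[ 474.85722501 -167.21991921]
side ((276.0, 259.5), (23.0, 8.0), 90.0)
248 272 279 154.8 [ 495.7 -270.8  154.8]
252 272 279 155.5 [ 496.2 -280.2  155.5]
256 272 279 147.8 [ 495.8 -282.6  147.8]
260 272 280 137.7 [ 496.2 -283.3  137.7]
264 273 280 126.9 [ 496.4 -283.4  126.9]
268 273 280 114.3 [ 495.7 -282.4  114.3]
top ((399.5, 237.0), (6.0, 9.0), 90.0)
401.3157894736842 236.39473684210526 38 [ 495.25865451 -273.68131361  155.        ]
  return _methods._mean(a, axis=axis, dtype=dtype,
  ret = ret.dtype.type(ret / rcount)
```

View pics/t7s.png

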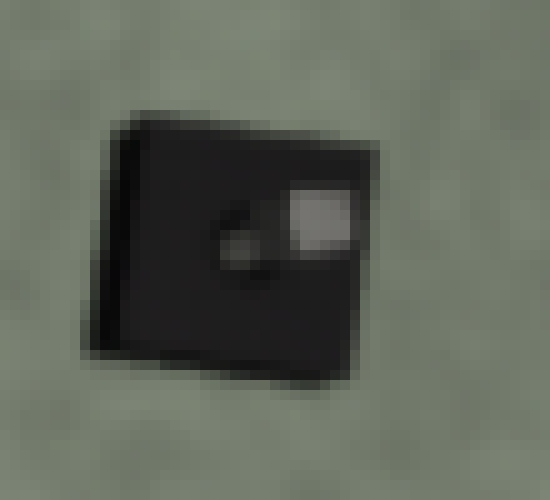

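Depth confirms it: the middle rocker is high on its -y half (65.6) and the other four are high on +y. Now to the stylus.

```bash
python3 -m creep '[[[-6,-36,0],[0,0,0],0.3],[[-13,-77,0],[0,0,-0.1],0.3],[[-20,-118,-20],[0,0,-0.2],0.3],[[-27,-155,-40],[0,0,-0.3],0.3],[[-34,-193,-60],[0,0,-0.4],0.3],[[-41,-230,-80],[0,0,-0.4],0.3],[[-48,-265,-100],[0,0,-0.4],0.3],[[-55,-300,-120],[0,0,-0.4],0.3],[[-59,-335,-140],[0,0,-0.4],0.3],[[-59,-335,-140],[0,0,-0.4],0.3],[[-59,-335,-140],[0,0,-0.4],0.3],[[-59,-335,-140],[0,0,-0.4],0.3]]';python3 snap.py wrist w9
```

```text
clock: 8.37
position: [497.9, -271.6, 221.4]
ee_rot: [-0.055, -0.705, 0.705, 0.055]
contact_force: [0.2, 0.4, 0.7]
gripper_width: 55.4
8.3667 [ 497.9 -271.6  221.4] yaw x 171.12 w 55.39628671390165 F [0.2 0.4 0.7]
```

View pics/w9.png

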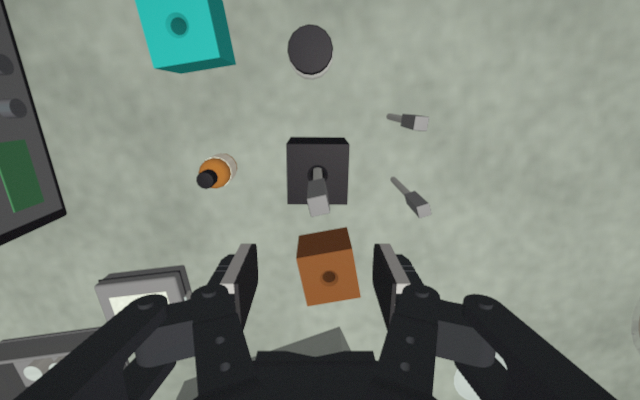

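The stylus in the black stand is at pixel (317,205), nearly square to the jaws. The thinner look-alikes are at (410,121) and (415,200).

Run:
```python
from h import *
f=np.load("w9.npz");st={"position":f["pos"],"ee_rot":f["q"]};im,d=f["im"],f["d"];P=cloud("wrist",d,st)
q=(P[...,2]>147)&(P[...,2]<165);q[:150]=0;q[240:]=0;q[:,:290]=0;q[:,345:]=0
vs,us=np.nonzero(q);r=cv2.minAreaRect(np.stack([us,vs],1).astype(np.float32));print(q.sum(),r,P[q].mean(0).round(1))
p=ray("wrist",*r[0],155,st);print("top ctr",p.round(1))
m=cv2.minAreaRect(P[q&(P[...,2]>152.5)][:,:2].astype(np.float32));print("world rect",m)
q=(abs(P[...,2]-60)<4);q[:130]=0;q[215:]=0;q[:,:280]=0;q[:,360:]=0
print("stand",cv2.minAreaRect(P[q][:,:2].astype(np.float32)))
a=im[130:230,270:370,::-1];cv2.imwrite("pics/w9c.png",cv2.resize(a,None,fx=6,fy=6,interpolation=3))
print(proj("wrist",[495.7,-276,155],st))
```

```text
443 ((317.79412841796875, 203.17648315429688), (22.070741653442383, 20.372989654541016), 75.96376037597656) [ 496.4 -277.   154.6]
top ctr [ 496.5 -277.2  155. ]
world rect ((496.55352783203125, -276.046630859375), (13.822368621826172, 14.276683807373047), 3.3184595108032227)
stand ((496.80126953125, -276.1365661621094), (60.260719299316406, 59.99003982543945), 81.11282348632812)
[319.18494174 204.59427832]
```

View pics/w9c.png

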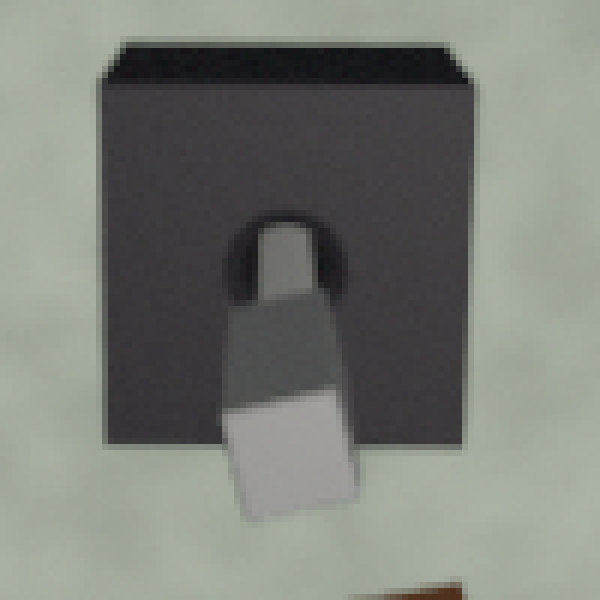

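```bash
python3 -m creep '[[[-1,-5,0],[0,0,0.1],0.3],[[-1,-5,-20],[0,0,0.21],0.3],[[-1,-5,-45],[0,0,0.21],0.3],[[-1,-5,-45],[0,0,0.21],0.3],[[-1,-5,-45],[0,0,0.21],0.3]]';python3 snap.py wrist w10;python3 - <<'E'
from h import *
f=np.load("w10.npz");st={"position":f["pos"],"ee_rot":f["q"]};im,d=f["im"],f["d"];P=cloud("wrist",d,st)
q=(P[...,2]>147)&(P[...,2]<165);q[:150]=0;q[270:]=0;q[:,:285]=0;q[:,345:]=0
m=cv2.minAreaRect(P[q&(P[...,2]>152.5)][:,:2].astype(np.float32));print("world rect",m)
E
```

```text
clock: 8.83
position: [496.6, -275.5, 176.7]
ee_rot: [0.02, -0.707, 0.707, -0.02]
contact_force: [-0.1, -0.4, 1.5]
gripper_width: 55.7
8.8333 [ 496.6 -275.5  176.7] yaw x -176.73 w 55.66250932095906 F [-0.1 -0.4  1.5]
world rect ((496.8014221191406, -276.13824462890625), (13.572340965270996, 14.176251411437988), 3.497184991836548)
```

View pics/w10.png

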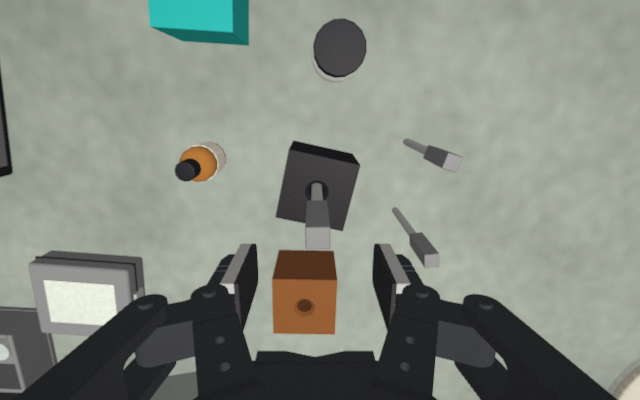

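The grip at (317,236) is now square to the pads and centred. I'll descend and close.

```bash
python3 -m creep '[[[0,0,-30],[0,0,0],0.3],[[0,0,-55],[0,0,0],0.3],[[0,0,-65],[0,0,0],0.3],[[0,0,-65],[0,0,0],0.3],[[0,0,-65],[0,0,0],-1],[[0,0,-65],[0,0,0],-1],[[0,0,-65],[0,0,0],-1],[[0,0,-65],[0,0,0],-1],[[0,0,-65],[0,0,0],-1],[[0,0,-65],[0,0,0],-1],[[0,0,-65],[0,0,0],-1],[[0,0,-65],[0,0,0],-1]]';python3 snap.py wrist w11
```

```text
clock: 9.88
position: [496.3, -277.2, 113.1]
ee_rot: [0.019, -0.706, 0.707, -0.02]
contact_force: [-2.8, 0.4, 6.7]
gripper_width: 13.0
9.8833 [ 496.3 -277.2  113.1] yaw x -176.82 w 12.970725430887027 F [-2.8  0.4  6.7]
```

View pics/w11.png

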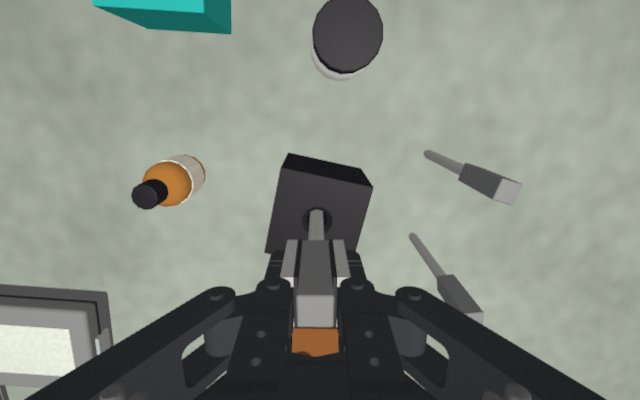

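```bash
python3 -m creep '[[[0,0,20],[0,0,0],-1],[[0,0,50],[0,0,0],-1],[[0,0,80],[0,0,0],-1],[[0,0,115],[0,0,0],-1],[[0,0,150],[0,0,0],-1],[[10,35,150],[0,0,0],-1],[[20,70,150],[0,0,0],-1],[[30,105,150],[0,0,0],-1],[[41,140,150],[0,0,0],-1],[[51,175,150],[0,0,0],-1],[[62,210,150],[0,0,0],-1],[[72,240,150],[0,0,0],-1]]'
python3 -m creep '[[[10,32,0],[0,0,0],-1],[[20,62,0],[0,0,0],-1],[[31,92,0],[0,0,0],-1],[[31,92,0],[0,0,0],-1],[[31,92,-20],[0,0,0],-1],[[31,92,-40],[0,0,0],-1],[[31,92,-60],[0,0,0],-1],[[31,92,-60],[0,0,0],-1],[[31,92,-60],[0,0,0],-1]]';python3 snap.py wrist w12;python3 snap.py side s12
python3 - <<'E'
import cv2
a=cv2.imread("pics/s12.png")[60:220,230:430]
cv2.imwrite("pics/s12c.png",cv2.resize(a,None,fx=3.7,fy=3.7,interpolation=3))
E
```

```text
clock: 10.93
position: [568.5, -34.4, 261.8]
ee_rot: [-0.019, 0.707, -0.707, 0.02]
contact_force: [0.7, -0.4, -0.8]
gripper_width: 13.3
clock: 11.68
position: [598.8, 54.8, 200.8]
ee_rot: [0.02, -0.707, 0.707, -0.019]
contact_force: [-0.6, -0.3, -0.1]
gripper_width: 13.0
11.6833 [598.8  54.8 200.8] yaw x -176.85 w 12.982527782168631 F [-0.6 -0.3 -0.1]
11.7333 [599.7  55.  202.2] yaw x -176.85 w 13.448163485651058 F [ 0.5  0.1 -1.2]
```

View pics/w12.png

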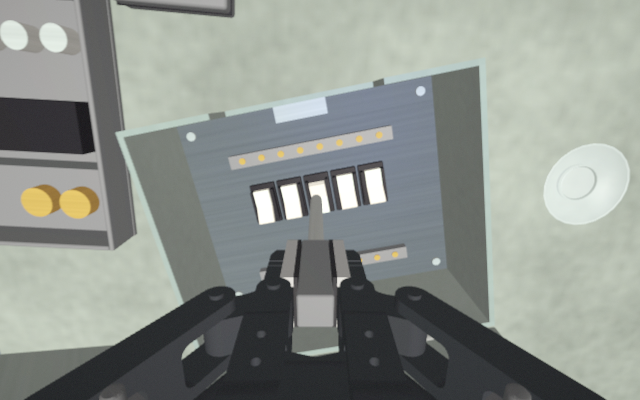

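View pics/s12c.png

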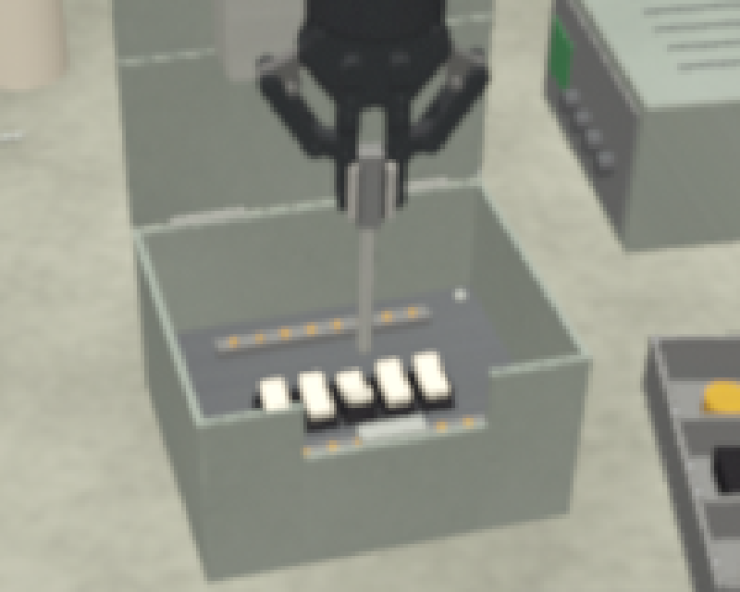

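The stylus is held over the box. The tip in the wrist view is near (316,196), above the third rocker. I'll compare that with the predicted tip pixel and the press point.

Run:
```python
from h import *
f=np.load("w12.npz");st={"position":f["pos"],"ee_rot":f["q"]}
p=st["position"];print("pred tip px",proj("wrist",p+[0,0,-103],st),"press pt px",proj("wrist",[599,54.6,65],st))
f2=np.load("s12.npz");p2=f2["pos"];print("side tip",proj("side",p2+[0,0,-103]))
a=f["im"][150:260,240:390,::-1];cv2.imwrite("pics/w12c.png",cv2.resize(a,None,fx=5,fy=5,interpolation=3))
```

```text
pred tip px [316.51552701 196.27664832] press pt px [316.07615935 185.50300225]
side tip [327.97607556 154.05750833]
```

View pics/w12c.png

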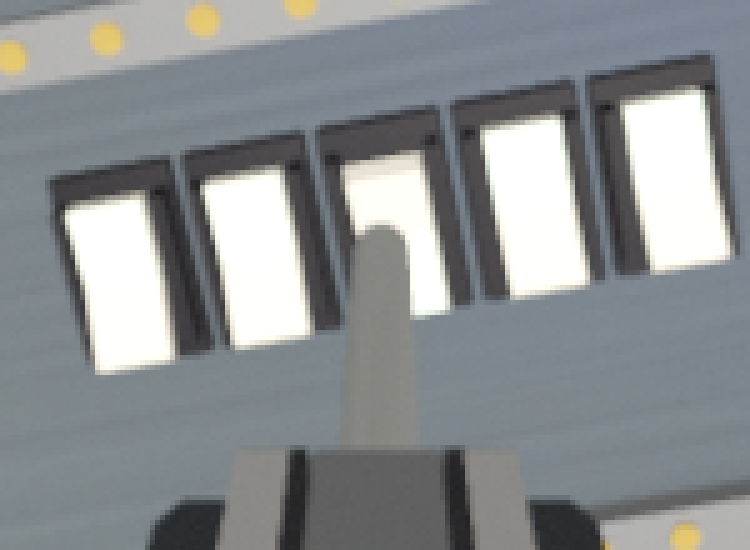

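The tip is where predicted, so the press point lies on the third rocker's raised half. Pressing.

```bash
python3 -m creep '[[[0,0,-15],[0,0,0],-1],[[0,0,-28],[0,0,0],-1],[[0,0,-32],[0,0,0],-1],[[0,0,-34],[0,0,0],-1],[[0,0,-36],[0,0,0],-1],[[0,0,-38],[0,0,0],-1],[[0,0,-40],[0,0,0],-1],[[0,0,-40],[0,0,0],-1],[[0,0,-40],[0,0,0],-1]]';python3 snap.py wrist w13
```

```text
clock: 12.53
position: [600.3, 55.4, 162.6]
ee_rot: [-0.018, 0.707, -0.707, 0.021]
contact_force: [-0.9, -0.9, 4.7]
gripper_width: 13.3
12.5333 [600.3  55.4 162.6] yaw x -176.82 w 13.348399354696882 F [-0.9 -0.9  4.7]
```

View pics/w13.png

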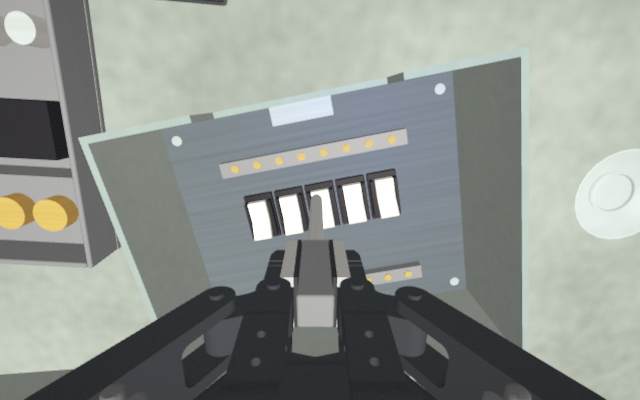

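```bash
python3 -m creep '[[[0,0,-1],[0,0,0],-1],[[0,0,-3],[0,0,0],-1],[[0,0,-3],[0,0,0],-1],[[0,0,-3],[0,0,0],-1]]'; python3 -m creep '[[[0,0,10],[0,0,0],-1],[[0,0,40],[0,0,0],-1],[[0,0,70],[0,0,0],-1],[[0,0,100],[0,0,0],-1],[[0,0,100],[0,0,0],-1],[[0,0,100],[0,0,0],-1]]';python3 snap.py wrist w14;python3 - <<'E'
from h import *
f=np.load("w14.npz");st={"position":f["pos"],"ee_rot":f["q"]};im,d=f["im"],f["d"];P=cloud("wrist",d,st)
B=np.array([[.9701,.2428],[-.2428,.9701]])
x=P[...,:2]@B[0];y=P[...,:2]@B[1]
for xc in (646.5,620.3,594.3,568.3,542.2):
    s=(abs(x-xc)<6)&(abs(P[...,2]-63)<7)
    print(xc,[(a,round(float(np.median(P[s&(abs(y-a)<2.5),2])),1),int((s&(abs(y-a)<2.5)).sum())) for a in (-93,-88,-83,-78,-73,-68)])
a=f["im"][110:260,220:420,::-1];cv2.imwrite("pics/w14c.png",cv2.resize(a,None,fx=3.7,fy=3.7,interpolation=3))
print("tip px",proj("wrist",st["position"]+[0,0,-103],st))
E
```

```text
clock: 12.92
position: [600.6, 55.3, 162.3]
ee_rot: [0.018, -0.707, 0.707, -0.022]
contact_force: [-2.7, -1.1, 15.6]
gripper_width: 13.1
clock: 13.42
position: [599.6, 56.0, 259.6]
ee_rot: [-0.018, 0.708, -0.706, 0.02]
contact_force: [-0.1, 0.4, -1.5]
gripper_width: 13.2
13.4167 [599.6  56.  259.6] yaw x -176.86 w 13.17644894557882 F [-0.1  0.4 -1.5]
646.5 [(-93, 60.3, 48), (-88, 60.2, 46), (-83, 59.8, 48), (-78, 61.5, 53), (-73, 64.0, 54), (-68, 65.7, 38)]
620.3 [(-93, 60.2, 52), (-88, 59.9, 48), (-83, 60.1, 49), (-78, 61.4, 52), (-73, 64.3, 54), (-68, 66.0, 39)]
594.3 [(-93, 59.4, 51), (-88, 59.7, 48), (-83, 59.6, 50), (-78, 61.6, 55), (-73, 64.5, 54), (-68, 66.4, 39)]
568.3 [(-93, 59.8, 49), (-88, 59.9, 49), (-83, 59.9, 52), (-78, 61.8, 54), (-73, 63.9, 54), (-68, 66.0, 42)]
542.2 [(-93, 59.6, 51), (-88, 59.8, 50), (-83, 59.7, 52), (-78, 61.5, 57), (-73, 64.2, 54), (-68, 65.7, 41)]
tip px [317.13852681 195.88961215]
```

View pics/w14c.png

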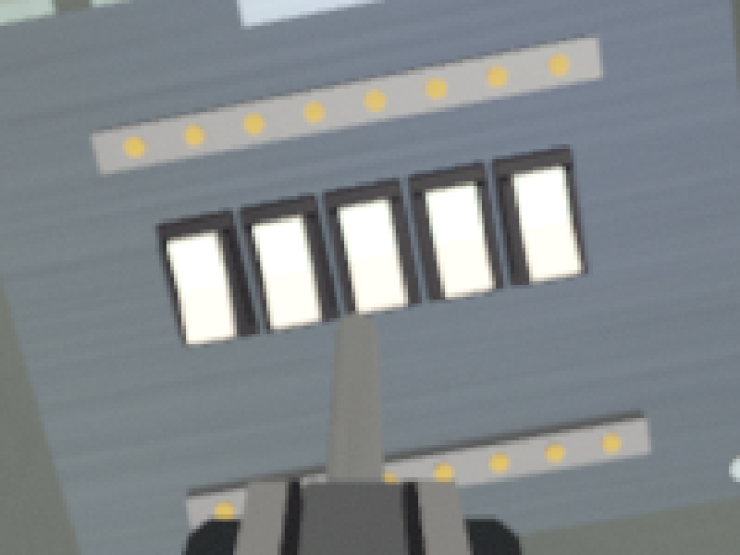

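All five rockers now read the same profile (59.5 on -y, 66 on +y), and the tip is still where expected. Returning to the stand.

```bash
python3 -m creep '[[[-10,-33,0],[0,0,0],-1],[[-20,-66,0],[0,0,0],-1],[[-30,-99,0],[0,0,0],-1],[[-41,-132,0],[0,0,0],-1],[[-51,-165,0],[0,0,0],-1],[[-62,-198,0],[0,0,0],-1],[[-72,-231,0],[0,0,0],-1],[[-82,-264,0],[0,0,0],-1],[[-92,-297,0],[0,0,0],-1],[[-103,-332,0],[0,0,0],-1],[[-103,-332,0],[0,0,0],-1],[[-103,-332,0],[0,0,0],-1]]';python3 -m creep '[[[0,0,-35],[0,0,0],-1],[[0,0,-70],[0,0,0],-1],[[0,0,-80],[0,0,0],-1],[[0,0,-80],[0,0,0],-1],[[0,0,-80],[0,0,0],-1]]'; python3 snap.py wrist w15; python3 snap.py side s15
python3 - <<'E'
import cv2
from h import *
a=cv2.imread("pics/w15.png")[150:270,250:390];b=cv2.imread("pics/s15.png")[200:330,220:360]
cv2.imwrite("pics/w15c.png",cv2.resize(a,None,fx=5,fy=5,interpolation=3));cv2.imwrite("pics/s15c.png",cv2.resize(b,None,fx=4,fy=4,interpolation=3))
f=np.load("w15.npz");st={"position":f["pos"],"ee_rot":f["q"]}
print("tip px",proj("wrist",st["position"]+[0,0,-103],st),"mouth px",proj("wrist",[496.8,-276.1,60],st))
P=cloud("wrist",f["d"],st);q=(abs(P[...,2]-60)<3);q[:100]=0;q[270:]=0;q[:,:240]=0;q[:,390:]=0
print("stand",cv2.minAreaRect(P[q][:,:2].astype(np.float32)))
p=np.load("s15.npz")["pos"];print(proj("side",p+[0,0,-103]),proj("side",[496.8,-276.1,60]))
E
```

```text
clock: 14.47
position: [494.5, -277.8, 255.8]
ee_rot: [-0.02, 0.708, -0.706, 0.017]
contact_force: [0.9, 0.2, -0.4]
gripper_width: 13.0
clock: 14.88
position: [496.7, -276.2, 178.4]
ee_rot: [0.02, -0.707, 0.707, -0.02]
contact_force: [-0.3, 0.1, 0.4]
gripper_width: 13.0
14.8833 [ 496.7 -276.2  178.4] yaw x -176.74 w 13.027967598177767 F [-0.3  0.1  0.4]
14.9333 [ 497.4 -276.6  179.6] yaw x -176.76 w 13.51989825401151 F [-0.6 -0.3  0. ]
tip px [316.59420194 196.237106  ] mouth px [316.37338419 191.17383487]
stand ((496.8139343261719, -275.82867431640625), (60.59063720703125, 60.145729064941406), 80.63549041748047)
[278.70710021 278.12031176] [278.82847257 283.29492928]
```

View pics/w15c.png

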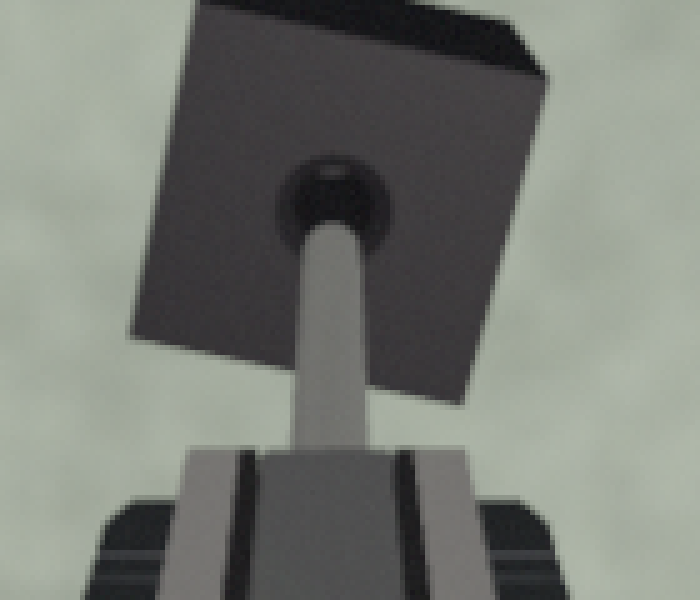

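View pics/s15c.png

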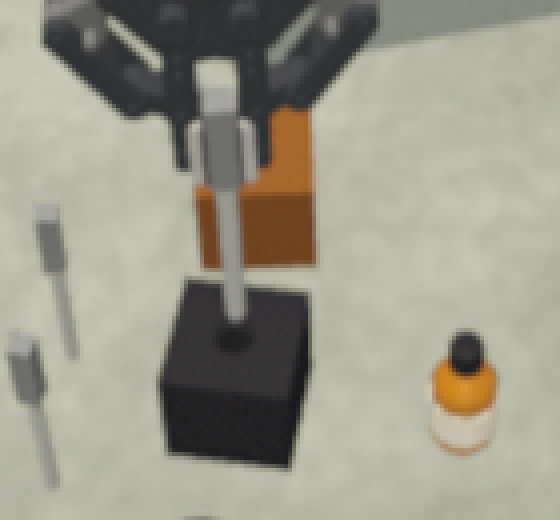

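The tip is directly over the hole in both views. Lowering.

```bash
python3 -m creep '[[[0,0,-12],[0,0,0],-1],[[0,0,-25],[0,0,0],-1],[[0,0,-38],[0,0,0],-1],[[0,0,-50],[0,0,0],-1],[[0,0,-60],[0,0,0],-1],[[0,0,-64],[0,0,0],-1],[[0,0,-64],[0,0,0],-1],[[0,0,-64],[0,0,0],-1]]'; python3 snap.py wrist w16
```

```text
clock: 15.65
position: [496.8, -276.9, 115.1]
ee_rot: [0.019, -0.707, 0.707, -0.02]
contact_force: [0.4, 0.3, 0.5]
gripper_width: 13.2
15.65 [ 496.8 -276.9  115.1] yaw x -176.83 w 13.219459956124984 F [0.4 0.3 0.5]
```

View pics/w16.png

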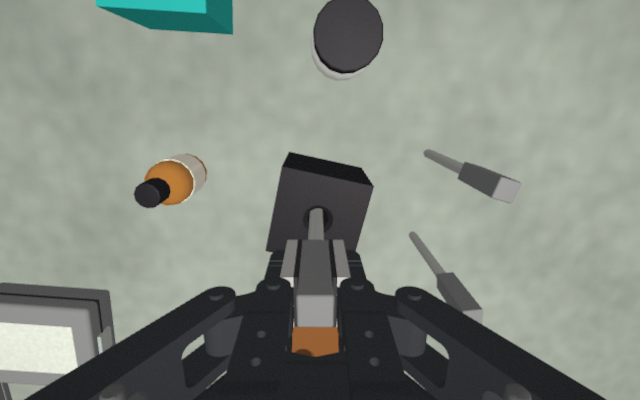

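The tip is in the hole. I'll lower 1 mm more, open, lift clear and look again.

```bash
python3 -m creep '[[[0,0,-1],[0,0,0],-1],[[0,0,-1],[0,0,0],-1],[[0,0,-1],[0,0,0],-0.3],[[0,0,-1],[0,0,0],0.3],[[0,0,-1],[0,0,0],0.3],[[0,0,-1],[0,0,0],0.3],[[0,0,-1],[0,0,0],0.3],[[0,0,20],[0,0,0],0.3],[[0,0,50],[0,0,0],0.3],[[0,0,85],[0,0,0],0.3],[[0,0,120],[0,0,0],0.3],[[0,0,120],[0,0,0],0.3]]';python3 -m creep '[[[-30,0,40],[0,0,0],0.3],[[-60,0,60],[0,0,0],0.3],[[-90,0,60],[0,0,0],0.3],[[-100,0,60],[0,0,0],0.3],[[-100,0,60],[0,0,0],0.3]]'; python3 snap.py side s17; python3 snap.py top t17;python3 - <<'E'
from h import *
B=np.array([-.2428,.9701])
for n,t,t0 in (("side","s17","s2"),("top","t17","top0")):
    f=np.load(t+".npz");P=cloud(n,f["d"])
    q=(np.hypot(P[...,0]-497,P[...,1]+276)<40)&(P[...,2]>100)&(P[...,2]<170)
    print(n,q.sum(),P[q].mean(0).round(1),P[q].max(0).round(1))
    dif=np.abs(f["im"].astype(int)-np.load(t0+".npz")["im"]).sum(2)
    for nm,c in (("bottle",(336,297) if n=="side" else (397,200)),("case",(270,346) if n=="side" else (437,244)),("slide",(394,238) if n=="side" else (336,153))): print(nm,dif[c[1]-22:c[1]+22,c[0]-22:c[0]+22].max())
    b=P[(P[...,2]>145)&(P[...,2]<240)&(abs(P[...,0]-565)<160)&(abs(P[...,1]-180)<70)];y=b[:,:2]@B
    for z in (160,200,230):
        s=abs(b[:,2]-z)<8
        if s.any(): print(z,np.median(y[s]).round(1))
E
```

```text
clock: 16.7
position: [499.7, -278.6, 242.6]
ee_rot: [0.015, -0.704, 0.709, -0.025]
contact_force: [0.1, -0.7, 1.0]
gripper_width: 55.7
clock: 17.12
position: [394.0, -276.6, 295.2]
ee_rot: [0.018, -0.707, 0.707, -0.02]
contact_force: [0.7, 0.1, 0.2]
gripper_width: 55.6
17.1167 [ 394.  -276.6  295.2] yaw x -176.92 w 55.598356335635025 F [0.7 0.1 0.2]
17.1667 [ 395.3 -276.7  294.5] yaw x -176.89 w 55.48011529002482 F [ 0.8 -0.5  0.4]
side 205 [ 498.8 -280.9  136.6] [ 505.8 -268.3  156.9]
bottle 34
case 35
slide 34
160 29.6
200 29.9
230 29.9
top 29 [ 500.2 -275.2  153. ] [ 505.8 -267.1  156.4]
bottle 16
case 237
slide 19
160 30.9
200 31.0
230 31.0
```

View pics/s17.png

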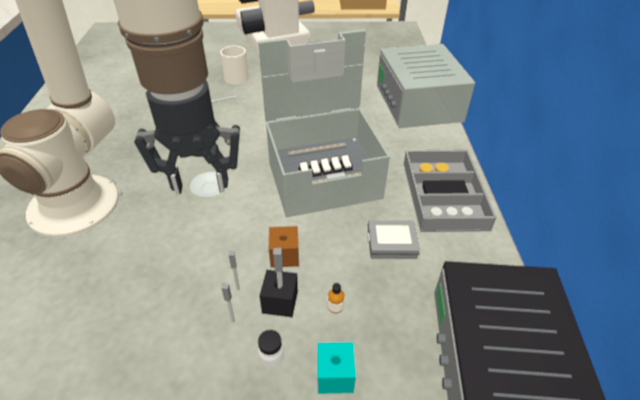

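View pics/t17.png

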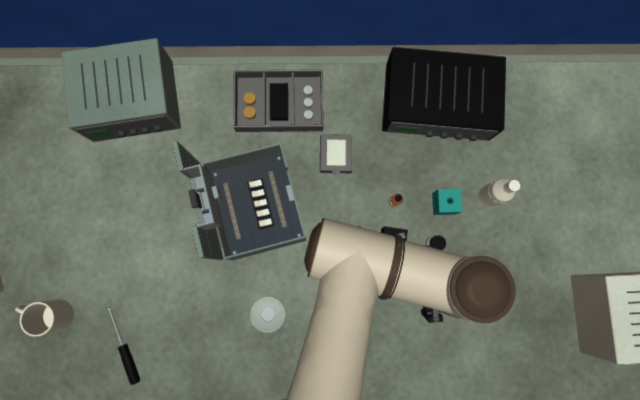

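The stylus is upright in the black stand at side (277,270), and the lid is vertical. The bottle, case and slide box are unchanged in the side view; the "case" difference in the top view is the arm covering it. The robot is clear, so I'm handing in.

```bash
python3 -c "
from bench import arm
print(arm.read_state()['contact_force'].round(1)); print(arm.job_done())"
```

```text
[-0.1  0.6  0.3]
the job is handed in; nothing more can be done
None
```

I carried out every step and handed the job in after about 17 s of robot time. The hand-in reports no verdict.

- **Lid:** I pinched the paddle bead, pulled it up to unlatch, and followed the arc until the lid stood about vertical, near 1.57 rad. In the last two pictures its inner face was at the same distance at every height.
- **Rockers:** The odd one was the middle of the row. I pressed it over with the stylus until it hit its stop, at about 15 N. Depth readings straight after the press gave the same profile for all five: the -y half level at about 59.5–60 mm, the +y half up at about 66 mm.
- **Stylus:** It is back in the black stand, with its top within about 4 mm of the stand's axis, so the lean is very small. I worked out the tip depth from the arm pose rather than seeing it.
- **Surroundings:** In the side view the bottle, round case and slide box had not changed. The top view flagged a change at the round case, but the arm was covering it there. The gripper was clear of everything at hand-in, with wrist force under 1 N.

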